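# Refill the key-float case with a scoop

### The job

Lift the lid of the blue case fully open until it rests on its stop, then use the white scoop from the turntable to move all the orange key floats from both lanes of the red tray into the case. Do not touch floats that are in the tray with the fingers; one that has spilled elsewhere may be picked up by hand. At the end stand the empty scoop upright back on the middle of the turntable's disc, shut the lid fully, and do not disturb anything else on the bench.

Things in the scene. Friction and masses are not known exactly. Their poses are not given: they have to be found in the camera images.
- tray: fixed red tray, 290 (x) x 191 mm. Origin: underside, on its middle line. Two lanes along x, 88 mm wide, centred at y = -0.0465 and 0.0465. Floor 4 mm thick, flat from x = -0.105 to +0.155. Side walls and divider 50 mm, far (+x) wall 25 mm high; near end (-x): 45 degree ramp up to 24 mm at x = -0.125, then an upright wall to 60 mm. Floats start at x below -0.02
- case: fixed blue box, 170 (its x) x 210 (its y) x 70 mm high, walls and floor 5 mm. Origin: centre of its underside. The hinge of its lid runs along its +x rim; its y axis points roughly away from the robot
- case_lid (a joint): angle of the case's lid: 0 shut, grows as it opens, 1.9 at its stop (leaning back past upright). The stiff hinge stays where it is left. The blue lid is 170 x 210 x 8 mm, its underside 0.5 mm over the rim when shut
- case_lid_handle (a point): middle of the round black bar handle on top of the lid, 30 mm from the free edge; the bar lies parallel to the hinge, 100 mm long, about 10 mm thick, its middle 35 mm off the lid
- case_lid_hinge (a point): middle of the hinge line, at the rim of the case (the lid's underside)
- disc_top (a point): centre of the top face of a grey disc that spins freely on a fixed foot (turntable), 210 mm across, its top 26 mm above the bench; z up
- scoop: loose white scoop, 110 g, at first on the disc. Origin: on its underside. Floor 3 mm thick, 80 mm wide (y), x = -0.055 (sharp lip) to +0.060. Side walls 4 mm thick, 40 mm high, from x = -0.03 back; back wall at x = 0.043, 60 mm high; open at the lip and on top. Green upright handle above the back wall: x 0.026 to 0.060, 24 mm wide (y), 56 to 118 mm high
- scoop_grip (a point): point to grip on the scoop's handle, at (0.043, 0, 0.092) in the scoop's frame; pinch across its y
- scoop_lip (a point): middle of the scoop's front lip, underside, at (-0.055, 0, 0) in the scoop's frame
- float0: orange six-sided barrel-shaped key float, 32 mm over its corners, 28 mm high, its ends bevelled by 6 mm, 12 g, slippery; origin at its centre. May be absent
- float1: orange six-sided barrel-shaped key float, 32 mm over its corners, 28 mm high, its ends bevelled by 6 mm, 12 g, slippery; origin at its centre. May be absent
- float2: orange six-sided barrel-shaped key float, 32 mm over its corners, 28 mm high, its ends bevelled by 6 mm, 12 g, slippery; origin at its centre. May be absent
- float3: orange six-sided barrel-shaped key float, 32 mm over its corners, 28 mm high, its ends bevelled by 6 mm, 12 g, slippery; origin at its centre. May be absent
- float4: orange six-sided barrel-shaped key float, 32 mm over its corners, 28 mm high, its ends bevelled by 6 mm, 12 g, slippery; origin at its centre. May be absent
- float5: orange six-sided barrel-shaped key float, 32 mm over its corners, 28 mm high, its ends bevelled by 6 mm, 12 g, slippery; origin at its centre. May be absent
- float6: orange six-sided barrel-shaped key float, 32 mm over its corners, 28 mm high, its ends bevelled by 6 mm, 12 g, slippery; origin at its centre. May be absent
- float7: orange six-sided barrel-shaped key float, 32 mm over its corners, 28 mm high, its ends bevelled by 6 mm, 12 g, slippery; origin at its centre. May be absent
- padlock: bystander, leave alone: brass padlock, 50 x 24 x 74 mm. Origin at its underside
- cylinder_lock: bystander, leave alone: steel lock cylinder, 66 mm long, 33 mm high. Origin at its underside
- car_key: bystander, leave alone: key with black head, 80 mm long, 11 mm high. Origin at its underside
- spare_key: bystander, leave alone: key with black head, 80 mm long, 11 mm high. Origin at its underside
- oil: bystander, leave alone: black oil bottle with white cap, 38 mm across, 110 mm high. Origin at its underside
- driver: bystander, leave alone: screwdriver with red handle. Origin at its middle
- tub: bystander, leave alone: red open tub, 90 mm across, 60 mm high. Origin at its underside

How it is judged:
On the way, in this order (a step that is already met when the one before it is completed fails the run):
1. the case's lid is fully open, on its stop (value of joint case_lid above 1.8 rad), for 0.2 s.
2. floats are lifted in the scoop (((x of float0 in the frame of scoop between -0.06 and 0.045 m and y of float0 in the frame of scoop between -0.04 and 0.04 m and z of float0 in the frame of scoop between 0.005 and 0.08 m and height (world z) of float0 above 0.1 m) or (x of float1 in the frame of scoop between -0.06 and 0.045 m and y of float1 in the frame of scoop between -0.04 and 0.04 m and z of float1 in the frame of scoop between 0.005 and 0.08 m and height (world z) of float1 above 0.1 m) or (x of float2 in the frame of scoop between -0.06 and 0.045 m and y of float2 in the frame of scoop between -0.04 and 0.04 m and z of float2 in the frame of scoop between 0.005 and 0.08 m and height (world z) of float2 above 0.1 m) or (x of float3 in the frame of scoop between -0.06 and 0.045 m and y of float3 in the frame of scoop between -0.04 and 0.04 m and z of float3 in the frame of scoop between 0.005 and 0.08 m and height (world z) of float3 above 0.1 m) or (x of float4 in the frame of scoop between -0.06 and 0.045 m and y of float4 in the frame of scoop between -0.04 and 0.04 m and z of float4 in the frame of scoop between 0.005 and 0.08 m and height (world z) of float4 above 0.1 m) or (x of float5 in the frame of scoop between -0.06 and 0.045 m and y of float5 in the frame of scoop between -0.04 and 0.04 m and z of float5 in the frame of scoop between 0.005 and 0.08 m and height (world z) of float5 above 0.1 m) or (x of float6 in the frame of scoop between -0.06 and 0.045 m and y of float6 in the frame of scoop between -0.04 and 0.04 m and z of float6 in the frame of scoop between 0.005 and 0.08 m and height (world z) of float6 above 0.1 m) or (x of float7 in the frame of scoop between -0.06 and 0.045 m and y of float7 in the frame of scoop between -0.04 and 0.04 m and z of float7 in the frame of scoop between 0.005 and 0.08 m and height (world z) of float7 above 0.1 m))), for 0.2 s.
At the end, for the whole second after the job is handed in: Every float present lies at rest inside the case, below its rim; the lid is shut (below 0.06 rad); the scoop stands upright (within 0.1 rad) and at rest on the disc, its origin within 70 mm of the disc's centre (x of float0 in the frame of case between -0.082 and 0.082 m and y of float0 in the frame of case between -0.102 and 0.102 m and z of each of float0, float1, float2, float3, float4, float5, float6, float7 in the frame of case below 0.072 m and linear speed of each of float0, float1, float2, float3, float4, float5, float6, float7, scoop below 0.05 m/s and x of float1 in the frame of case between -0.082 and 0.082 m and y of float1 in the frame of case between -0.102 and 0.102 m and x of float2 in the frame of case between -0.082 and 0.082 m and y of float2 in the frame of case between -0.102 and 0.102 m and x of float3 in the frame of case between -0.082 and 0.082 m and y of float3 in the frame of case between -0.102 and 0.102 m and x of float4 in the frame of case between -0.082 and 0.082 m and y of float4 in the frame of case between -0.102 and 0.102 m and x of float5 in the frame of case between -0.082 and 0.082 m and y of float5 in the frame of case between -0.102 and 0.102 m and x of float6 in the frame of case between -0.082 and 0.082 m and y of float6 in the frame of case between -0.102 and 0.102 m and x of float7 in the frame of case between -0.082 and 0.082 m and y of float7 in the frame of case between -0.102 and 0.102 m and value of joint case_lid below 0.06 rad and horizontal distance between scoop and disc_top below 0.07 m and z of scoop in the frame of disc_top between -0.008 and 0.008 m and angle between scoop's own z axis and vertical below 0.1 rad); the robot touches nothing.
It fails at once if the fingers touch a float that is in the tray ((contact force between the fingers and float0 above 1 N and x of float0 in the frame of tray between -0.13 and 0.16 m and y of float0 in the frame of tray between -0.096 and 0.096 m and z of float0 in the frame of tray below 0.06 m) or (contact force between the fingers and float1 above 1 N and x of float1 in the frame of tray between -0.13 and 0.16 m and y of float1 in the frame of tray between -0.096 and 0.096 m and z of float1 in the frame of tray below 0.06 m) or (contact force between the fingers and float2 above 1 N and x of float2 in the frame of tray between -0.13 and 0.16 m and y of float2 in the frame of tray between -0.096 and 0.096 m and z of float2 in the frame of tray below 0.06 m) or (contact force between the fingers and float3 above 1 N and x of float3 in the frame of tray between -0.13 and 0.16 m and y of float3 in the frame of tray between -0.096 and 0.096 m and z of float3 in the frame of tray below 0.06 m) or (contact force between the fingers and float4 above 1 N and x of float4 in the frame of tray between -0.13 and 0.16 m and y of float4 in the frame of tray between -0.096 and 0.096 m and z of float4 in the frame of tray below 0.06 m) or (contact force between the fingers and float5 above 1 N and x of float5 in the frame of tray between -0.13 and 0.16 m and y of float5 in the frame of tray between -0.096 and 0.096 m and z of float5 in the frame of tray below 0.06 m) or (contact force between the fingers and float6 above 1 N and x of float6 in the frame of tray between -0.13 and 0.16 m and y of float6 in the frame of tray between -0.096 and 0.096 m and z of float6 in the frame of tray below 0.06 m) or (contact force between the fingers and float7 above 1 N and x of float7 in the frame of tray between -0.13 and 0.16 m and y of float7 in the frame of tray between -0.096 and 0.096 m and z of float7 in the frame of tray below 0.06 m)).
It fails at once if a bystander is moved more than 40 mm (distance of any of padlock, cylinder_lock, car_key, spare_key, oil, driver, tub from where it was at the start of the episode above 0.04 m).
Of float0, float1, float2, float3, float4, float5, float6, float7 only 4 to 8 are there at a start; the rules pass over those that are not, and their reading is None.
At some moment in a run one of scoop may be knocked a few centimetres aside while the robot is not near it.
It also fails if it takes over 208 s, if anything falls off the work surface, if the arm or the gripper's body presses on something with over 40 N, if the wrist force passes 120 N, or if a joint passes its speed limit or range.

### The arm

A 6-joint arm with a two-finger parallel gripper is mounted at the origin on the work surface. World frame = base frame: x ahead of the robot, y to its left, z up, the work surface at z = 0. Lengths are in m, angles in rad, forces in N, time in s.
With the tool pointing down it reaches from about 0.325 to 0.925 m from the base axis. Payload 3.1 kg.
Tool frame: the origin (TCP) lies between the finger pads; the fingertips stand finger_overhang ahead of it and the grasp point (between the pads) lies 3 mm ahead of it (finger_overhang is the distance from the TCP to the fingertips, in m); z points along the fingers, y is the line along which they close (so a half turn about z gives the same grasp; the last joint's range is limited). The gripper opens to 85 mm and grips with 20 to 120 N. Pads are 22 mm wide; open, the fingers measure 114 mm over their backs; the gripper's body (76 mm by 85 mm) begins 54 mm behind the grasp point. The pads swing forward as they close: fully open they stand 13 mm farther back than shut.
Start: joints at [1.155, 0.217, 1.613, -0, 1.311, -0.112], TCP at [0.187, 0.596, 0.253] pointing down, gripper open.
Joint ranges: [-2.75, 2.75], [-0.78, 2.1], [0.31, 2.55], [-1.13, 4.27], [0.13, 2.63], [-2.58, 2.58]. Speed limits (rad/s): [2.79, 2.79, 3.14, 3.14, 3.14, 3.14].

### API

Orientations are given as a 3x3 rotation matrix whose columns are the frame's x, y, z axes.
In Python, from cell import reach, servo_line, movej, set_gripper, wait, inverse_kinematics, get_obs, snapshot, PlanningError, close_job, finger_overhang gives the robot as it stands. Calls block until the motion is done:
- reach(position, orientation): joint-space move of the TCP to a pose.
- servo_line(position, rotation=None, max_speed=0.15, stop_force=None): straight line of the TCP; rotation=None keeps the orientation; max_speed is the mean speed in m/s. With stop_force (N) it stops when the force on the tool has changed by that much, and returns True; else False.
- movej(angles): joint-space move.
- set_gripper(opening, f_grip=None): finger opening in m; f_grip is the grip in N (None keeps the last); returns when the fingers have stopped.
- wait(seconds).
- inverse_kinematics(position, orientation): joint angles nearest the present ones, or None.
- get_obs(): the state.
- snapshot(name): name is "scene" or "top" or "wrist"; returns a dict with "img" (480x640x3 uint8, blue, green, red), "intrinsics" (3x3 intrinsics, pixels), "dist" ([k1, k2, p1, p2, k3] as OpenCV has them; the pictures are not rectified), "pose" (4x4, takes a point from camera to world coordinates); the wrist camera has in their place "T_tool_cam" (4x4, takes a point from camera to tool coordinates, whose origin is the TCP and whose axes are the flange's). Camera axes: x right, y down, z forward; pixel columns grow to the right and rows downward; lengths in m; the calibration is good to about 2 mm. A picture is of the moment at which its call begins: read the wrist's pose just before it. There is no depth.
A pose or a line that the arm cannot do raises PlanningError and nothing moves.
- close_job(): hands the job in; it is judged then, once.
The state is a dict: "time_s": time; "qpos": joint angles; "qvel": joint speeds; "tau": joint torques, N m; "tcp_pos": TCP position; "eef_rot": TCP orientation; "wrist_force": force on the tool from outside, world axes, zero at the start; "ft_torque": the same for the moment, N m; "opening": finger opening in m; "grasp_force": force on a finger pad.
Only numpy, scipy, OpenCV 4.12 (cv2) and the standard library are available. Lean on these libraries where they do the work, as an engineer would, in place of code of your own. Each camera call takes 0.05 s, during which the arm holds its last target. There are 200 camera calls.

## Working session

There is one attempt and no reset: what is moved stays moved. The work goes in short steps, each a Python script; the robot and the scene stay as the last script left them, time stands still between calls to the robot, and variables do not carry over. Pictures are saved under pics/ and viewed, at most 20 in all, crops included, and the job is handed in when it is done.

```bash
ls; mkdir -p pics; python3 - <<'E'
from cell import *
import cv2, numpy as np
o=get_obs(); print(o['time_s'],o['tcp_pos'],o['eef_rot'],finger_overhang)
for n in ['scene','top','wrist']:
    s=snapshot(n); cv2.imwrite(f'pics/{n}0.png',s['img']); print(n,s['intrinsics'],s['dist'],s.get('pose',s.get('T_tool_cam')))
E
```

```text
pics
0.0 [0.18664903 0.5956686  0.25196988] [[-9.54198509e-01  2.99172640e-01 -9.68394925e-04]
 [ 2.99174088e-01  9.54196013e-01 -2.19844905e-03]
 [ 2.66322772e-04 -2.38747547e-03 -9.99997115e-01]] 0.022
scene [[476.31586907   0.         313.77441487]
 [  0.         476.31586907 232.61891013]
 [  0.           0.           1.        ]] [-0.02727741  0.          0.          0.          0.        ] [[ 0.36638163  0.69930273 -0.61379166  1.26719473]
 [ 0.93045935 -0.2731264   0.24422811 -0.29452013]
 [ 0.00314668 -0.66058888 -0.75074125  0.94072128]
 [ 0.          0.          0.          1.        ]]
top [[552.21614078   0.         320.00860171]
 [  0.         552.21614078 245.18750171]
 [  0.           0.           1.        ]] [-0.08010535  0.          0.          0.          0.        ] [[-0.02856768 -0.99332059  0.11179483  0.40113942]
 [-0.999562    0.02925201  0.00448549 -0.03161052]
 [-0.00772575 -0.11161773 -0.99372119  1.56784339]
 [ 0.          0.          0.          1.        ]]
wrist [[332.98922774   0.         316.92176551]
 [  0.         332.98922774 240.66923305]
 [  0.           0.           1.        ]] [0.01643878 0.         0.         0.         0.        ] [[ 3.29198875e-04 -9.60100275e-01 -2.79655778e-01  7.12996323e-02]
 [ 9.99999802e-01  1.66112389e-04  6.06868419e-04 -9.75119776e-04]
 [-5.36200246e-04 -2.79655923e-01  9.60100139e-01 -1.21113176e-01]
 [ 0.00000000e+00  0.00000000e+00  0.00000000e+00  1.00000000e+00]]
```

View pics/top0.png

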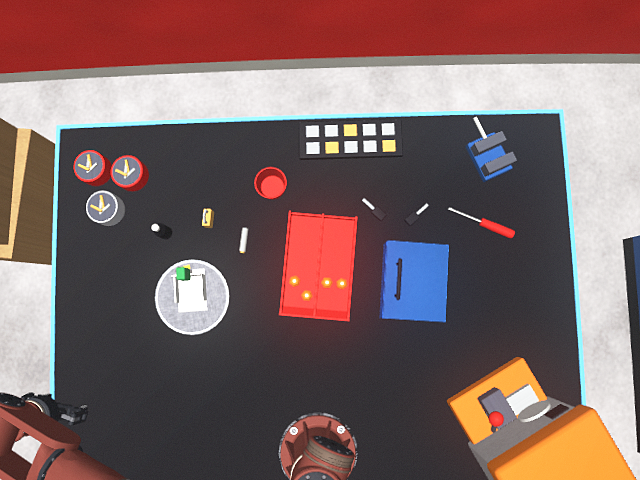

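View pics/scene0.png

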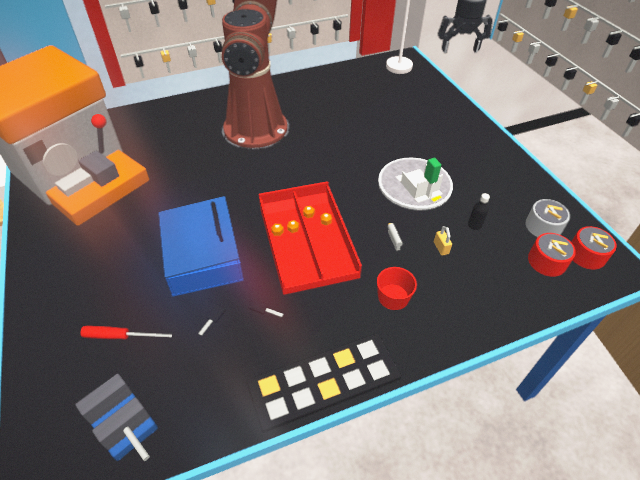

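```bash
cat > h.py <<'E'
from cell import *
import cv2, numpy as np
def cam(n):
    o=get_obs(); s=snapshot(n)
    if n=='wrist':
        T=np.eye(4);T[:3,:3]=o['eef_rot'];T[:3,3]=o['tcp_pos'];s['pose']=T@s['T_tool_cam']
    return s
def ray(s,uv):
    uv=np.atleast_2d(np.asarray(uv,float)).reshape(-1,1,2)
    n=cv2.undistortPoints(uv,s['intrinsics'],np.array(s['dist'])).reshape(-1,2)
    return np.c_[n,np.ones(len(n))]@s['pose'][:3,:3].T, s['pose'][:3,3]
def onplane(s,uv,z):
    d,c=ray(s,uv); return c+d*((z-c[2])/d[:,2:])
def proj(s,P):
    P=np.atleast_2d(P).astype(float); Ti=np.linalg.inv(s['pose'])
    return cv2.projectPoints((P@Ti[:3,:3].T+Ti[:3,3]),np.zeros(3),np.zeros(3),s['intrinsics'],np.array(s['dist']))[0].reshape(-1,2)
def down(yaw,tilt=0.0):
    """tool pointing down; tool y = closing line along yaw+90deg (scoop y); tilt about that scoop y axis (+ = lip up)"""
    c,s=np.cos(yaw),np.sin(yaw)
    Rz=np.array([[c,-s,0],[s,c,0],[0,0,1]])
    c,s=np.cos(tilt),np.sin(tilt); Ry=np.array([[c,0,s],[0,1,0],[-s,0,c]])
    return Rz@Ry@np.diag([-1,1,-1.])
def hsv(s): return cv2.cvtColor(s['img'],cv2.COLOR_BGR2HSV)
E
python3 - <<'E'
from h import *
s=cam('top')
print('tray',onplane(s,[(290,212),(356,215),(350,320),(280,316)],.05).round(3)[:,:2].tolist())
print('case',onplane(s,[(386,241),(449,243),(446,321),(382,319)],.075).round(3)[:,:2].tolist())
print('bar',onplane(s,[(401,260),(398,298)],.113).round(3)[:,:2].tolist())
print('floats',onplane(s,[(294,281),(306,295),(326,282),(342,283)],.02).round(3)[:,:2].tolist())
print('disc',onplane(s,[(192,297)],.026).round(3)[:,:2].tolist())
print('handle',onplane(s,[(182,272)],.144).round(3)[:,:2].tolist())
for p in [(.48,.0,.38),(.46,.28,.38)]:
    for y in (0,np.pi): print(p,y,inverse_kinematics(p,down(y)))
E
```

```text
tray [[0.667, 0.056], [0.653, -0.127], [0.364, -0.101], [0.38, 0.09]]
case [[0.575, -0.205], [0.565, -0.377], [0.354, -0.358], [0.365, -0.186]]
bar [[0.519, -0.238], [0.419, -0.226]]
floats [[0.476, 0.051], [0.436, 0.019], [0.471, -0.038], [0.467, -0.083]]
disc [[0.439, 0.338]]
handle [[0.502, 0.335]]
(0.48, 0.0, 0.38) 0 [-1.46355259e-01 -1.78243602e-01  1.78101700e+00 -4.44089210e-16
  1.53881925e+00 -1.71715159e+00]
(0.48, 0.0, 0.38) 3.141592653589793 [-1.46355259e-01 -1.78243602e-01  1.78101700e+00 -4.44089210e-16
  1.53881925e+00  1.42444107e+00]
(0.46, 0.28, 0.38) 0 [ 4.16433238e-01 -4.51236298e-02  1.66003883e+00 -4.44089210e-16
  1.52667746e+00 -1.15436309e+00]
(0.46, 0.28, 0.38) 3.141592653589793 [ 4.16433238e-01 -4.51236298e-02  1.66003883e+00 -4.44089210e-16
  1.52667746e+00  1.98722956e+00]
```

```bash
python3 - <<'E'
from h import *
import pickle
D={}
for k,p in [('scoop',(.45,.33,.36)),('tray',(.52,-.02,.36)),('case',(.47,-.28,.36))]:
    reach(p,down(-.05)); wait(.3); s=cam('wrist'); D[k]=s; cv2.imwrite(f'pics/{k}1.png',s['img'])
pickle.dump(D,open('d1.pkl','wb'))
m=np.hstack([D['tray']['img'],D['case']['img']]); cv2.imwrite('pics/two.png',cv2.resize(m,(800,300),interpolation=cv2.INTER_AREA))
print(get_obs()['time_s'])
E
```

```text
5.075
```

View pics/tray1.png

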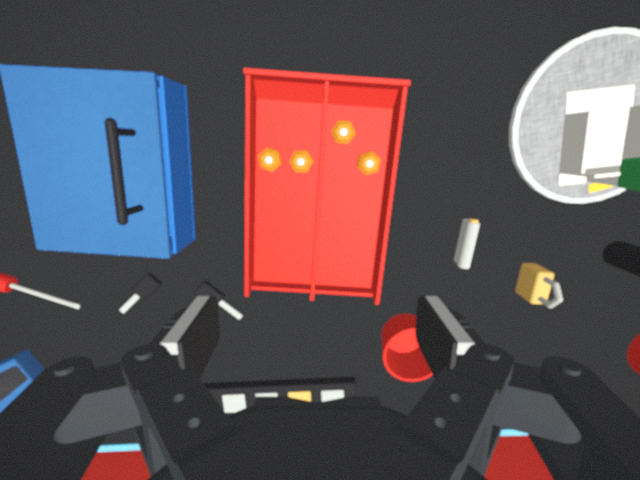

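View pics/case1.png

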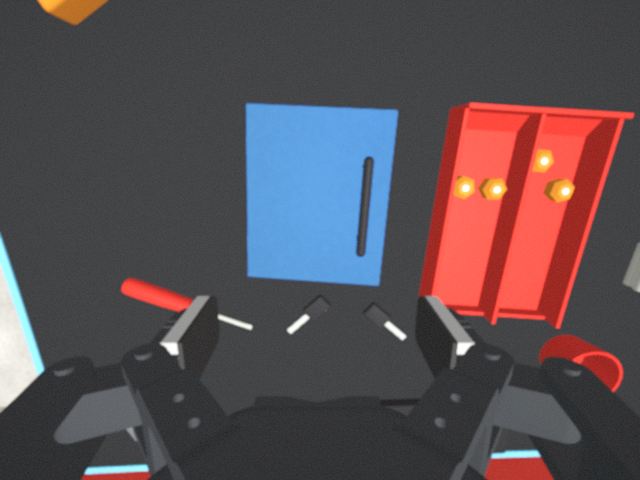

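View pics/scoop1.png

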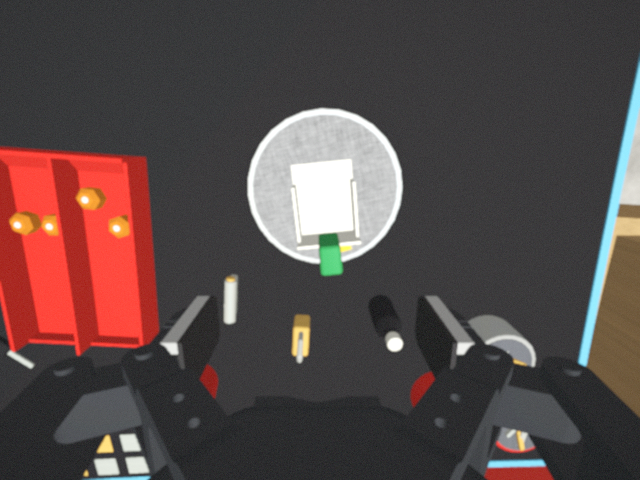

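```bash
cat > m.py <<'E'
from h import *
import pickle
D=pickle.load(open('d1.pkl','rb'))
def big(m,roi):
    z=np.zeros_like(m); x0,y0,x1,y1=roi; z[y0:y1,x0:x1]=m[y0:y1,x0:x1]
    z=cv2.morphologyEx(z,cv2.MORPH_OPEN,np.ones((3,3)))
    c=max(cv2.findContours(z,cv2.RETR_EXTERNAL,cv2.CHAIN_APPROX_NONE)[0],key=cv2.contourArea); return c.reshape(-1,2)
def fit(P):
    vx,vy,x,y=cv2.fitLine(P[:,:2].astype(np.float32),cv2.DIST_HUBER,0,1e-4,1e-4).ravel(); return np.array([x,y]),np.array([vx,vy])
if __name__=='__main__':
    s=D['tray'];H=hsv(s); m=cv2.inRange(H,(0,120,90),(25,255,255))|cv2.inRange(H,(170,120,90),(180,255,255))
    c=big(m,(225,50,425,310))
    print('bbox',c.min(0),c.max(0))
    r=c[(c[:,1]>95)&(c[:,1]<280)]
    L=onplane(s,r[r[:,0]<300],.05); R=onplane(s,r[r[:,0]>330],.05)
    N=onplane(s,c[(c[:,1]<95)&(c[:,0]>255)&(c[:,0]<400)&(c[:,1]<85)],.06)
    F=onplane(s,c[(c[:,1]>285)&(c[:,0]>265)&(c[:,0]<365)],.025)
    for n,P in zip('LRNF',(L,R,N,F)):
        p,v=fit(P); v=v*np.sign(v[0] if n in'LR' else v[1]); print(n,p.round(4),np.arctan2(v[1],v[0]).round(4))
    pl,vl=fit(L);pr,vr=fit(R);vl*=np.sign(vl[0]);vr*=np.sign(vr[0]); t=vl+vr;t/=np.linalg.norm(t);n=np.array([-t[1],t[0]])
    pn,_=fit(N);pf,_=fit(F); mid=((pl+pr)/2)@n; o=mid*n+t*(pn@t+.13)
    print('tray origin',o.round(4),'yaw',np.arctan2(t[1],t[0]).round(4),'width',((pl-pr)@n).round(4),'len',((pf-pn)@t).round(4))
    s=D['case'];H=hsv(s); m=cv2.inRange(H,(95,100,60),(125,255,255))
    c=big(m,(220,80,420,300)); q=cv2.boxPoints(cv2.minAreaRect(c)); a=cv2.approxPolyDP(c,8,True).reshape(-1,2); print('lid px',a.tolist())
    P=onplane(s,a,.0785); print(P.round(4)[:,:2].tolist(),[np.linalg.norm(P[i]-P[i-1]).round(4) for i in range(len(P))], P.mean(0).round(4))
    k=(H[...,2]<60).astype(np.uint8); b=big(k,(330,140,390,270)); (u,v),sz,an=cv2.minAreaRect(b); print('bar px',u,v,sz,an,onplane(s,[(u,v)],.1135).round(4))
    s=D['scoop'];H=hsv(s)
    g=big(cv2.inRange(H,(55,100,40),(85,255,255)),(300,200,360,290)); print('green',cv2.boxPoints(cv2.minAreaRect(g)).tolist())
    w=cv2.inRange(H,(0,0,90),(180,70,255)); dc=big(w,(230,90,420,280)); e=cv2.fitEllipse(cv2.convexHull(dc)); print('disc',e,onplane(s,[e[0]],.026).round(4))
    P=onplane(s,cv2.convexHull(dc).reshape(-1,2),.026)[:,:2].astype(np.float32); print(cv2.minEnclosingCircle(P))
E
python3 m.py; python3 - <<'E'
from m import *
s=D['scoop']; cv2.imwrite('pics/sc_crop.png',cv2.resize(s['img'][100:290,235:415],None,fx=3,fy=3,interpolation=cv2.INTER_CUBIC))
E
```

```text
bbox [242  67] [411 305]
L [ 0.4833 -0.1109] -0.1124
R [0.5108 0.0804] -0.1132
N [ 0.3723 -0.0004] 1.456
F [ 0.6644 -0.0212] 1.4613
tray origin [ 0.5014 -0.0157] yaw -0.1128 width -0.1931 len 0.2927
lid px [[246, 103], [247, 275], [377, 286], [397, 109]]
[[0.352, -0.3535], [0.5583, -0.3746], [0.5819, -0.2061], [0.3663, -0.1843]] [np.float64(0.1698), np.float64(0.2074), np.float64(0.1702), np.float64(0.2167)] [ 0.4646 -0.2796  0.0785]Traceback (most recent call last):
  File "m.py", line 26, in <module>
    k=(H[...,2]<60).astype(np.uint8); b=big(k,(330,140,390,270)); (u,v),sz,an=cv2.minAreaRect(b); print('bar px',u,v,sz,an,onplane(s,[(u,v)],.1135).round(4))
                                        ~~~^^^^^^^^^^^^^^^^^^^^^
  File "m.py", line 7, in big
    c=max(cv2.findContours(z,cv2.RETR_EXTERNAL,cv2.CHAIN_APPROX_NONE)[0],key=cv2.contourArea); return c.reshape(-1,2)
ValueError: max() iterable argument is empty
```

View pics/sc_crop.png

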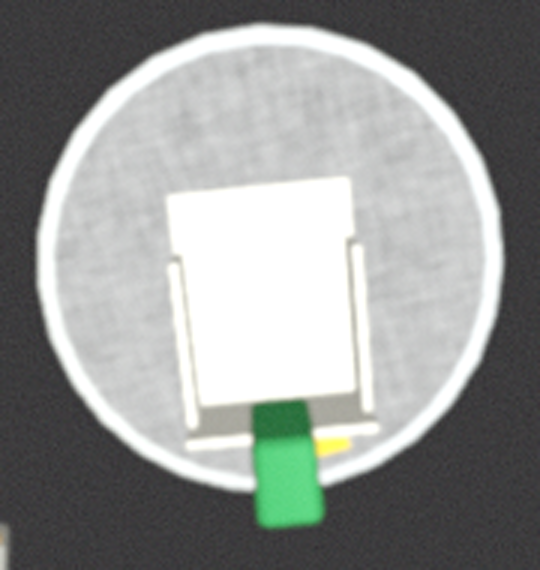

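```bash
sed -i "s/k=(H\[...,2\]<60).astype(np.uint8)/k=255-m/" m.py; python3 m.py | tail -4; python3 - <<'E'
from m import *
s=D['scoop']; c=np.array([(167,193),(350,178),(200,407),(357,390)])/3.+[235,100]
P=onplane(s,c,.029)[:,:2]; print(P.round(4).tolist(), np.linalg.norm(P[0]-P[1]))
# handle top far edge centre & near: top face from crop
t=np.array([(257,458),(317,452),(258,527),(323,523)])/3.+[235,100]
Q=onplane(s,t,.144)[:,:2]; print(Q.round(4).tolist(),Q.mean(0),np.linalg.norm(Q[0]-Q[1]),np.linalg.norm(Q[0]-Q[2]))
v=P[:2].mean(0)-Q.mean(0); print('lip-grip',v,np.linalg.norm(v),'yaw',np.arctan2(-v[1],-v[0]))
E
```

```text
bar px 364.2336120605469 206.43032836914062 (7.9671454429626465, 97.68806457519531) 5.19442892074585 [[ 0.4689 -0.2267  0.1135]]
green [[320.0, 234.0], [342.0, 234.0], [342.0, 275.0], [320.0, 275.0]]
disc ((324.52203369140625, 185.65121459960938), (156.74847412109375, 158.04571533203125), 27.846879959106445) [[0.4332 0.341  0.026 ]]
((0.44044870138168335, 0.3406698703765869), 0.1070571020245552)
[[0.4027, 0.2974], [0.4002, 0.3781], [0.5011, 0.3059], [0.4964, 0.3796]] 0.08080288996033518
[[0.4895, 0.3319], [0.4883, 0.3532], [0.5158, 0.3311], [0.5154, 0.3546]] [0.50226247 0.34269913] 0.021364980765494247 0.026304715263015258
lip-grip [-0.10084555 -0.00494711] 0.10096682067406322 yaw 0.04901702813568859
```

```bash
cat > lid.py <<'E'
from h import *
from scipy.spatial.transform import Rotation as Rn
CY=-.101; A=np.array([np.cos(CY),np.sin(CY),0]); X=np.array([np.cos(CY-np.pi/2),np.sin(CY-np.pi/2),0])
HG=np.array([.456,-.3642,.0705]); V=-.139*X+np.array([0,0,.043])
CASE=HG-.085*X; CASE[2]=0
def pose(phi,k,flip=0,back=0.003):
    R=Rn.from_rotvec(A*k*phi).as_matrix()@down(CY+np.pi*flip)
    b=HG+Rn.from_rotvec(A*phi).apply(V); return b-R[:,2]*back,R
E
python3 - <<'E'
from lid import *
for f in (0,1):
    for k in (.4,.5,.6,.7):
        r=[]
        for ph in np.linspace(0,1.95,14):
            q=inverse_kinematics(*pose(ph,k,f)); r.append(None if q is None else q.round(1).tolist())
        print(f,k,[i for i,x in enumerate(r) if x is None],r[0],r[7],r[-1])
E
```

```text
0 0.4 [] [-0.6, 0.2, 2.0, -0.0, 1.0, -2.1] [-0.9, 0.3, 1.6, 0.3, 1.5, -2.4] [-1.1, 0.7, 1.3, 0.4, 1.9, -2.6]
0 0.5 [] [-0.6, 0.2, 2.0, -0.0, 1.0, -2.1] [-0.9, 0.3, 1.6, 0.3, 1.6, -2.5] [-1.1, 0.8, 1.2, 0.5, 2.0, -2.6]
0 0.6 [] [-0.6, 0.2, 2.0, -0.0, 1.0, -2.1] [-1.0, 0.4, 1.6, 0.4, 1.7, -2.5] [-1.1, 0.9, 1.1, 0.6, 2.2, -2.5]
0 0.7 [] [-0.6, 0.2, 2.0, -0.0, 1.0, -2.1] [-1.0, 0.4, 1.5, 0.5, 1.7, -2.5] [-1.1, 1.0, 1.1, 0.7, 2.3, -2.5]
1 0.4 [] [-0.6, 0.2, 2.0, -0.0, 1.0, 1.1] [-0.9, 0.3, 1.6, 0.3, 1.5, 0.7] [-1.1, 0.7, 1.3, 0.4, 1.9, 0.6]
1 0.5 [] [-0.6, 0.2, 2.0, -0.0, 1.0, 1.1] [-0.9, 0.3, 1.6, 0.3, 1.6, 0.7] [-1.1, 0.8, 1.2, 0.5, 2.0, 0.6]
1 0.6 [] [-0.6, 0.2, 2.0, -0.0, 1.0, 1.1] [-1.0, 0.4, 1.6, 0.4, 1.7, 0.7] [-1.1, 0.9, 1.1, 0.6, 2.2, 0.6]
1 0.7 [] [-0.6, 0.2, 2.0, -0.0, 1.0, 1.1] [-1.0, 0.4, 1.5, 0.5, 1.7, 0.6] [-1.1, 1.0, 1.1, 0.7, 2.3, 0.6]
```

```bash
python3 - <<'E'
from lid import *
K=.6
p,R=pose(0,K,1); set_gripper(.05)
reach(p+[0,0,.08],R); servo_line(p)
set_gripper(0.0,40); o=get_obs(); print('grip',o['opening'],o['grasp_force'],o['wrist_force'])
for ph in np.linspace(0,1.93,15)[1:]:
    st=servo_line(*pose(ph,K,1),max_speed=.1,stop_force=60)
    f=get_obs()['wrist_force']; print(ph.round(2),st,f.round(1))
    if st: break
o=get_obs();print(o['tcp_pos'],o['opening'],o['time_s'])
s=cam('top');cv2.imwrite('pics/top2.png',s['img'][180:420,280:600])
E
```

```text
grip 0.00981546298848166 38.85323703289032 [ 0.35972429 -4.45538845 -1.51816251]
0.14 False [ 2.7 -6.3 -3.9]
0.28 False [ 3.1 -7.3 -6.4]
0.41 False [ 3.  -6.1 -5.9]
0.55 False [ 4.2 -6.  -7.6]
0.69 False [ 4.6 -4.9 -8.5]
0.83 False [ 5.  -3.8 -7.9]
0.96 False [ 4.3 -3.1 -7.8]
1.1 False [ 5.6 -2.7 -7.7]
1.24 False [ 5.3 -1.  -7.5]
1.38 False [ 4.6 -0.5 -6.4]
1.52 False [ 5.2 -0.  -5.6]
1.65 False [ 5.   1.1 -5.8]
1.79 False [ 4.1  1.2 -4.5]
1.93 False [ 3.3 20.3  6.9]
[ 0.44879465 -0.44948013  0.18897123] 0.009493998315319703 14.3
```

View pics/top2.png

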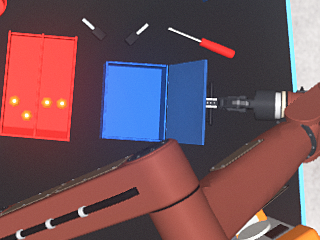

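```bash
python3 - <<'E'
from lid import *
set_gripper(.02); o=get_obs(); R=o['eef_rot']; p=o['tcp_pos']
servo_line(p-R[:,2]*.07+[0,0,.005]); servo_line(p-R[:,2]*.07+[0,0,.16],max_speed=.25)
print(get_obs()['wrist_force'].round(1))
reach((.40,.15,.40),down(0)); set_gripper(.085)
reach((.45,.34,.36),down(0)); wait(.2); s=cam('wrist')
import pickle; pickle.dump(s,open('s2.pkl','wb'))
H=hsv(s); g=cv2.inRange(H,(55,100,40),(85,255,255)); n,l,st,ce=cv2.connectedComponentsWithStats(g); print(st[1:][st[1:,4]>80],get_obs()['time_s'])
cv2.imwrite('pics/sc2.png',cv2.resize(s['img'][100:290,225:425],None,fx=3,fy=3,interpolation=cv2.INTER_CUBIC))
t=cam('top'); pickle.dump(t,open('t2.pkl','wb'))
E
```

```text
[ 0.4 -1.1 -0.4]
[[309 233  24  42 828]] 20.1
```

View pics/sc2.png

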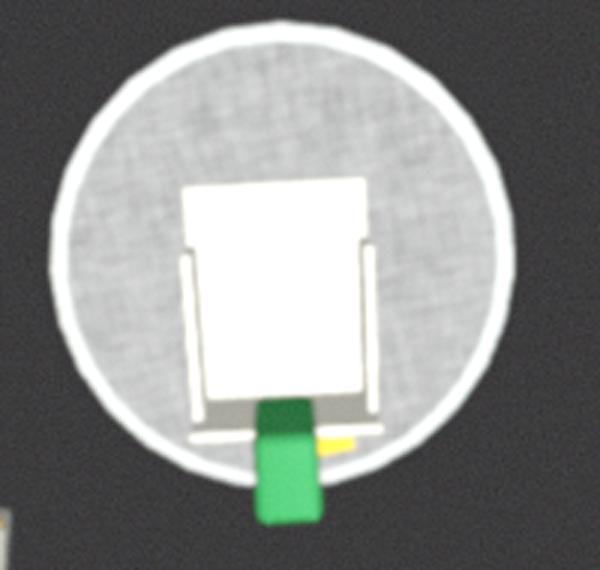

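```bash
python3 - <<'E'
from h import *
import pickle
s=pickle.load(open('s2.pkl','rb'))
P=onplane(s,np.array([(184,187),(366,179)])/3.+[225,100],.029)[:,:2]
Q=onplane(s,np.array([(258,460),(318,458),(259,523),(322,520)])/3.+[225,100],.144)[:,:2]
B=onplane(s,np.array([(190,438),(383,429)])/3.+[225,100],.086)[:,:2]
l=P.mean(0); yaw=np.arctan2(-(P[1]-P[0])[0],(P[1]-P[0])[1]); yb=np.arctan2(-(B[1]-B[0])[0],(B[1]-B[0])[1])
print(l,'yaws',yaw,yb,np.linalg.norm(B[1]-B[0]),'handle',Q.mean(0),'lip->grip',l+.098*np.array([np.cos(yaw),np.sin(yaw)]),'back',B.mean(0))
E
```

```text
[0.40168385 0.33803504] yaws 0.04097258191180776 0.046680037101590834 0.08011231801809256 handle [0.50359526 0.34295375] lip->grip [0.49960161 0.34204923] back [0.49986522 0.34257977]
```

```bash
cat > sc.py <<'E'
from lid import *
TY=-.1128; TO=np.array([.5014,-.0157,0]); TR=Rn.from_euler('z',TY).as_matrix()
tray=lambda x,y,z: TO+TR@np.array([x,y,z])
OFF=np.array([.098,0,.095])
def sp(lip,yaw,tilt=0,flip=0):
    Rs=Rn.from_euler('ZY',[yaw,tilt]).as_matrix()
    return np.asarray(lip)+Rs@OFF, Rs@np.diag([1,-1,-1.] if flip else [-1,1,-1.])
E
python3 - <<'E'
from sc import *
ok=lambda a: inverse_kinematics(*a)
for f in (0,1):
    print('tray',f,[None if (q:=ok(sp(tray(x,y,z),TY,t,f))) is None else q.round(2).tolist() for x,y,z,t in [(.02,.0465,.05,-.03),(-.1,.0465,.004,-.03),(-.12,.0465,.15,.4),(-.12,-.0465,.15,.4)]])
    print('disc',f,ok(sp((.402,.338,.026),.042,0,f)))
for yaw in np.arange(-np.pi,np.pi,np.pi/8):
  for f in (0,1):
    v=np.array([np.cos(yaw),np.sin(yaw),0]); lip=CASE+.02*v; lip[2]=.085
    print(round(yaw,2),f,[int(ok(sp(lip,yaw,t,f)) is not None) for t in (.4,0,-.4,-.6,-.8,-1,-1.2)])
E
```

```text
tray 0 [[-0.08, 0.3, 1.72, -0.0, 1.09, -1.54], [-0.08, 0.13, 2.03, -0.0, 0.95, -1.53], [-0.08, 0.29, 1.68, 0.01, 1.58, -1.54], [-0.24, 0.27, 1.69, -0.05, 1.57, -1.68]]
disc 0 [ 4.84329432e-01  3.19054738e-01  1.75435981e+00 -4.44089210e-16
  1.06817810e+00 -1.12846690e+00]
tray 1 [[-0.08, 0.3, 1.72, -0.0, 1.09, 1.6], [-0.08, 0.13, 2.03, -0.0, 0.95, 1.61], [-0.08, 0.29, 1.68, 0.01, 1.58, 1.6], [-0.24, 0.27, 1.69, -0.05, 1.57, 1.46]]
disc 1 [ 4.84329432e-01  3.19054738e-01  1.75435981e+00 -4.44089210e-16
  1.06817810e+00  2.01312576e+00]
-3.14 0 [1, 1, 1, 1, 1, 1, 1]
-3.14 1 [0, 1, 1, 1, 1, 1, 1]
-2.75 0 [1, 1, 1, 1, 1, 1, 1]
-2.75 1 [0, 0, 1, 1, 1, 1, 1]
-2.36 0 [1, 1, 1, 1, 1, 1, 1]
-2.36 1 [0, 0, 0, 0, 1, 1, 1]
-1.96 0 [1, 1, 1, 1, 1, 1, 1]
-1.96 1 [1, 0, 0, 0, 0, 1, 1]
-1.57 0 [1, 1, 1, 1, 1, 0, 0]
-1.57 1 [1, 1, 0, 0, 0, 0, 0]
-1.18 0 [1, 1, 1, 1, 1, 0, 0]
-1.18 1 [1, 1, 1, 1, 0, 0, 0]
-0.79 0 [1, 1, 1, 1, 1, 0, 0]
-0.79 1 [1, 1, 1, 1, 1, 0, 0]
-0.39 0 [1, 1, 1, 1, 0, 0, 0]
-0.39 1 [1, 1, 1, 1, 1, 1, 0]
0.0 0 [1, 1, 1, 0, 0, 0, 1]
0.0 1 [1, 1, 1, 1, 1, 1, 1]
0.39 0 [1, 1, 0, 0, 0, 0, 1]
0.39 1 [1, 1, 1, 1, 1, 1, 1]
0.79 0 [1, 0, 0, 0, 0, 1, 1]
0.79 1 [1, 1, 1, 1, 1, 1, 1]
1.18 0 [0, 0, 0, 1, 1, 1, 1]
1.18 1 [1, 1, 1, 1, 1, 1, 1]
1.57 0 [0, 0, 1, 1, 1, 1, 1]
1.57 1 [1, 1, 1, 1, 1, 1, 1]
1.96 0 [0, 1, 1, 1, 1, 1, 1]
1.96 1 [1, 1, 1, 1, 1, 1, 1]
2.36 0 [1, 1, 1, 1, 1, 1, 1]
2.36 1 [1, 1, 1, 1, 1, 1, 1]
2.75 0 [1, 1, 1, 1, 1, 1, 1]
2.75 1 [1, 1, 1, 1, 1, 1, 1]
```

```bash
python3 - <<'E'
from sc import *
yaw=.042; g=np.array([.5003,.3423,.121]); R=Rn.from_euler('z',yaw).as_matrix()@np.diag([1,-1,-1.])
reach(g+[0,0,.09],R); servo_line(g,max_speed=.12); 
print(get_obs()['wrist_force'].round(1))
set_gripper(0,100); o=get_obs(); print(o['opening'],o['grasp_force'])
servo_line(g+[0,0,.15]); o=get_obs(); print(o['opening'],o['wrist_force'].round(2))
p,R=sp(tray(.02,.0465,.15),TY,0,1); reach(p,R); wait(.2)
s=cam('wrist'); cv2.imwrite('pics/w3.png',s['img']); t=cam('scene'); cv2.imwrite('pics/s3.png',t['img'][60:360,180:480])
o=get_obs(); print(o['tcp_pos']-p,o['time_s'],o['wrist_force'].round(2))
# is gripped lip edge where expected
E
```

```text
[ 0.3  0.6 -0.6]
0.022738253960541705 98.07204723358154
0.022857073540557722 [ 0.14  0.62 -1.19]
[-3.94165882e-05  1.01874655e-03  1.67721644e-04] 26.9833 [ 0.12  0.74 -0.77]
```

View pics/w3.png

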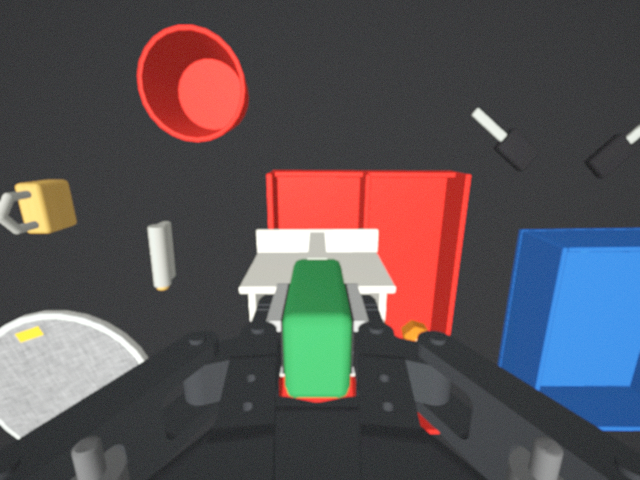

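```bash
cat > scoopit.py <<'E'
from sc import *
def go(x,y,z,t,v=.1,sf=None): return servo_line(*sp(tray(x,y,z),TY,t,1),max_speed=v,stop_force=sf)
def lane(y,x0=.022):
    go(x0,y,.07,-.03,.2); go(x0,y,.014,-.03,.1)
    print('down',go(x0,y,-.002,-.03,.015,3))
    o=get_obs(); p0=o['tcp_pos']; d=p0[2]-sp(tray(x0,y,0),TY,-.03,1)[0][2]; print('lip z',d.round(4),o['wrist_force'].round(1))
    z=d+.0003
    print('lat err',(TR.T@(p0-sp(tray(x0,y,0),TY,-.03,1)[0])).round(4))
    s1=go(-.085,y,z,-.03,.06,25); s2=False
    if not s1: s2=go(-.106,y,z,-.03,.03,12)
    o=get_obs(); q=TR.T@(o['tcp_pos']-sp(TO,TY,-.03,1)[0]); print('pushed',s1,s2,q.round(4),o['wrist_force'].round(1))
    return q,z
E
python3 - <<'E'
from scoopit import *
q,z=lane(.0465)
s=cam('top'); cv2.imwrite('pics/t4.png',cv2.resize(s['img'][195:335,260:400],None,fx=4,fy=4,interpolation=cv2.INTER_CUBIC)); print(get_obs()['time_s'])
E
```

```text
down True
lip z 0.0041 [1.  0.3 4.1]
lat err [ 0.0002 -0.      0.0041]
pushed False False [-0.1039  0.0465  0.0055] [ 5.  -0.5  1.3]
31.7417
```

View pics/t4.png

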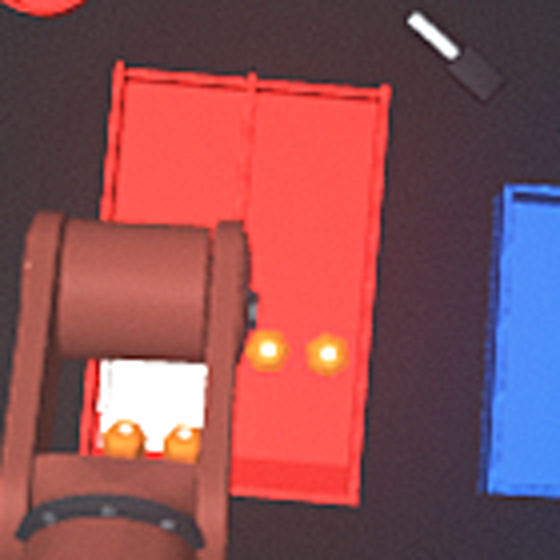

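```bash
cat >> scoopit.py <<'E'
def lift(y):
    for x,z,t in [(-.112,.0135,.03),(-.1165,.020,.08),(-.117,.045,.25),(-.115,.08,.38),(-.10,.20,.38)]:
        go(x,y,z,t,.08)
    wait(.3); o=get_obs(); print('lifted',o['tcp_pos'].round(3),o['wrist_force'].round(2),o['time_s'])
DY=CY+np.pi/2
def dump(sh=.02):
    lip=CASE-X*sh
    reach(*sp(lip+[0,0,.20],DY,.35,1))
    servo_line(*sp(lip+[0,0,.11],DY,.1,1),max_speed=.15)
    for t in (-.3,-.6,-.9,-1.15): servo_line(*sp(lip+[0,0,.09],DY,t,1),max_speed=.12)
    wait(.6)
E
python3 - <<'E'
from scoopit import *
lift(.0465)
s=cam('top'); t=cam('scene'); cv2.imwrite('pics/l5.png',np.hstack([cv2.resize(s['img'][195:335,260:400],(400,400)),cv2.resize(t['img'][100:300,200:400],(400,400))]))
E
```

```text
lifted [0.533 0.028 0.252] [ 0.17  0.59 -0.9 ] 34.9417
```

View pics/l5.png

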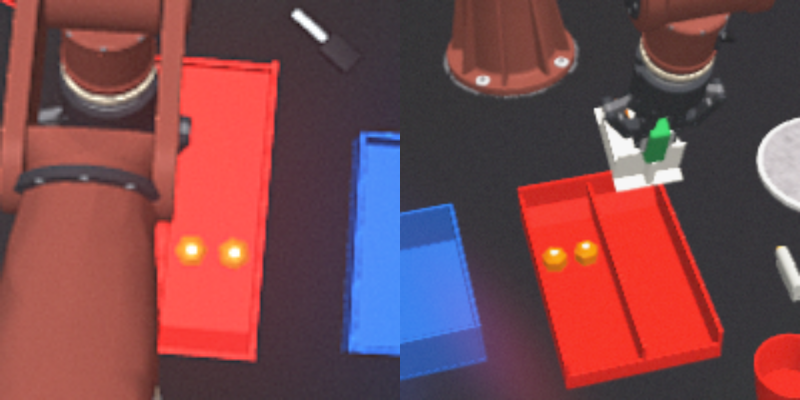

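```bash
python3 - <<'E'
from scoopit import *
dump()
o=get_obs(); print(o['wrist_force'].round(2),o['time_s'])
s=cam('top'); t=cam('scene'); cv2.imwrite('pics/d6.png',np.hstack([cv2.resize(s['img'][205:345,340:480],(400,400)),cv2.resize(t['img'][150:350,110:310],(400,400))]))
E
```

```text
[2.04 0.46 6.21] 39.6083
```

View pics/d6.png

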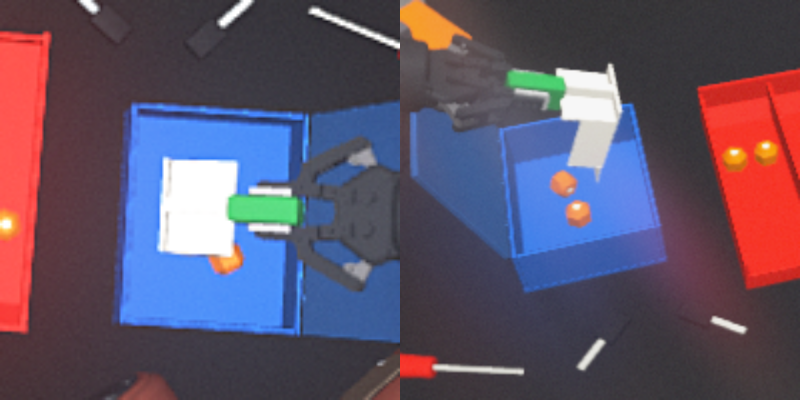

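```bash
cat >> scoopit.py <<'E'
def dump2(sh=.03):
    lip=CASE+A*sh
    reach(*sp(lip+[0,0,.20],CY,.35,1))
    servo_line(*sp(lip+[0,0,.11],CY,.1,1),max_speed=.15)
    for t in (-.3,-.6,-.9,-1.15): servo_line(*sp(lip+[0,0,.09],CY,t,1),max_speed=.12)
    wait(.6)
E
python3 - <<'E'
from scoopit import *
lip=CASE-X*.02
servo_line(*sp(lip+[0,0,.20],DY,-1.15,1)); print(get_obs()['wrist_force'].round(2))
servo_line(*sp(lip-X*.05+[0,0,.22],DY,0,1)); print(get_obs()['wrist_force'].round(2))
L2=CASE+A*.03
print([inverse_kinematics(*sp(L2+[0,0,.09],CY,t,1)) is not None for t in (.35,0,-.3,-.6,-.9,-1.15)])
reach(*sp(tray(.022,-.0465,.15),TY,0,1)); wait(.2)
s=cam('top'); t=cam('scene');w=cam('wrist'); cv2.imwrite('pics/d7.png',np.hstack([cv2.resize(w['img'],(400,300)),cv2.resize(t['img'][120:340,100:393],(400,300))]))
print(get_obs()['time_s'])
E
```

```text
[ 0.67  0.09 -1.04]
[-0.21  0.1  -0.33]
[True, True, True, True, True, True]
43.9083
```

View pics/d7.png

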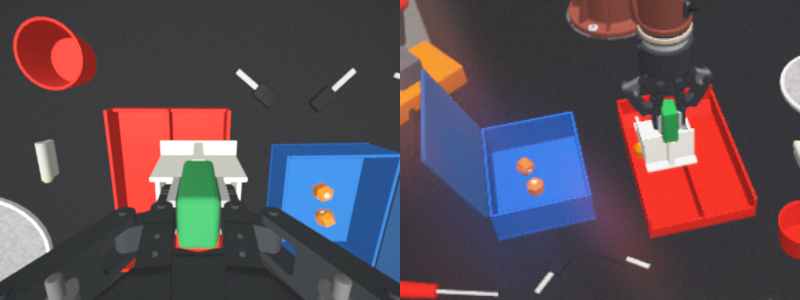

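```bash
python3 - <<'E'
from scoopit import *
q,z=lane(-.0465)
lift(-.0465)
s=cam('top'); t=cam('scene'); cv2.imwrite('pics/l8.png',np.hstack([cv2.resize(s['img'][195:335,260:400],(400,400)),cv2.resize(t['img'][100:300,200:400],(400,400))]))
E
```

```text
down True
lip z 0.007 [0.5 0.2 3. ]
lat err [ 0.0004 -0.      0.007 ]
pushed False False [-0.1062 -0.0464  0.0072] [2.8 0.9 1.3]
lifted [ 0.522 -0.065  0.252] [ 0.09  0.67 -1.12] 51.725
```

View pics/l8.png

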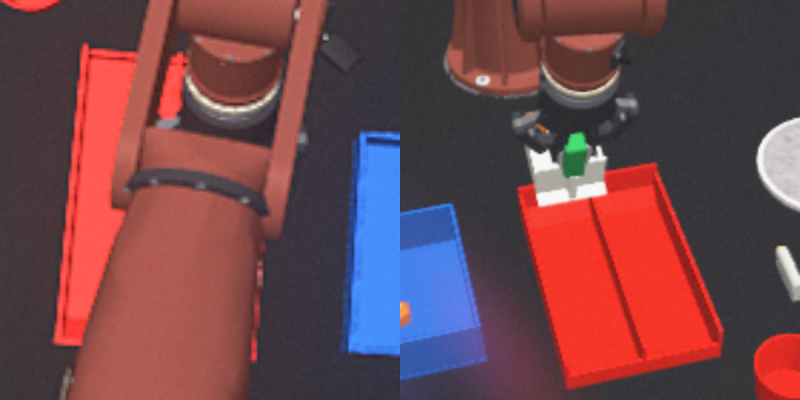

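```bash
python3 - <<'E'
from scoopit import *
dump2()
o=get_obs(); print(o['wrist_force'].round(2))
lip=CASE+A*.03
servo_line(*sp(lip+[0,0,.22],CY,-1.0,1)); servo_line(*sp(lip+[0,0,.24],CY,0,1),max_speed=.15)
print(get_obs()['wrist_force'].round(2))
reach(*sp([.385,.338,.18],.042,0,1)); wait(.2); print(get_obs()['time_s'])
s=cam('top'); t=cam('scene');w=cam('wrist'); cv2.imwrite('pics/d9.png',np.hstack([cv2.resize(w['img'],(400,300)),cv2.resize(t['img'][120:340,100:393],(400,300))]))
import pickle; pickle.dump((s,w),open('d9.pkl','wb'))
# disc centre from top view
H=hsv(s); m=cv2.inRange(H,(95,120,60),(125,255,255))
E
```

```text
[ 0.41 -0.88 -1.02]
[ 0.32 -0.1  -1.4 ]
61.3
```

View pics/d9.png

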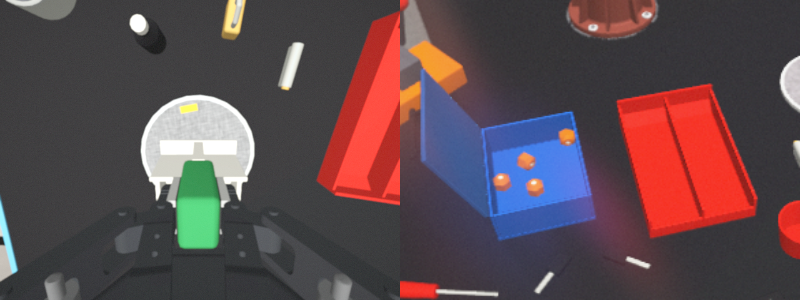

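```bash
python3 - <<'E'
from scoopit import *
lip=np.array([.387,.338,0])
servo_line(*sp(lip+[0,0,.05],.042,.03,1),max_speed=.15)
print(servo_line(*sp(lip+[0,0,.018],.042,.03,1),max_speed=.02,stop_force=4))
o=get_obs(); print(o['tcp_pos']-sp(lip,.042,.03,1)[0],o['wrist_force'].round(1))
set_gripper(.045); wait(.3); p=get_obs()['tcp_pos'].copy()
servo_line(p+[0,0,.10]); set_gripper(.05)
reach((.44,.33,.36),down(0,0)); wait(.2); w=cam('wrist'); print(get_obs()['time_s'])
reach((.47,-.2,.40),down(0)); wait(.2); w2=cam('wrist')
import pickle; pickle.dump((w,w2),open('d10.pkl','wb'))
H=hsv(w2); m=cv2.inRange(H,(3,130,100),(22,255,255)); n,l,st,ce=cv2.connectedComponentsWithStats(m)
for i in range(1,n):
    if 30<st[i,4]<2000:
        P=onplane(w2,[ce[i]],.02)[0]-CASE; print(st[i,4],ce[i].round(),'case xy',(P@X).round(3),(P@A).round(3))
cv2.imwrite('pics/e10.png',np.hstack([cv2.resize(w['img'],(400,300)),cv2.resize(w2['img'],(400,300))]))
E
```

```text
True
[ 3.83722230e-05 -5.14684356e-05  2.96234443e-02] [ 0.6 -1.1  4.2]
68.025
942 [37.  8.] case xy 0.3 -0.201
327 [313. 133.] case xy -0.065 -0.087
316 [253. 155.] case xy 0.018 -0.048
36 [420. 161.] case xy -0.226 -0.065
723 [399. 195.] case xy -0.204 -0.012
255 [220. 178.] case xy 0.066 -0.009
200 [257. 201.] case xy 0.008 0.019
52 [428. 202.] case xy -0.249 -0.007
42 [420. 232.] case xy -0.246 0.041
49 [387. 237.] case xy -0.195 0.055
38 [408. 237.] case xy -0.229 0.051
71 [413. 256.] case xy -0.242 0.081
774 [614. 308.] case xy -0.586 0.136
```

View pics/e10.png

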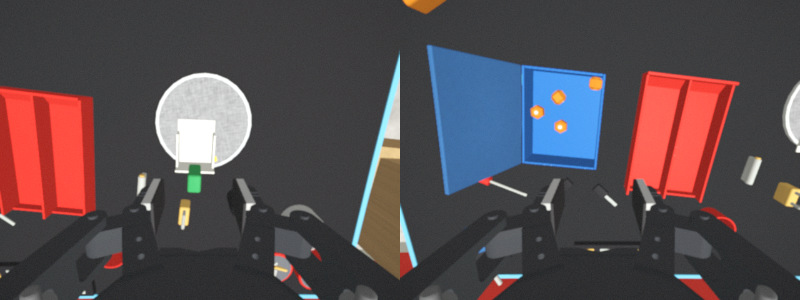

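```bash
python3 - <<'E'
from m import *
w,_=pickle.load(open('d10.pkl','rb'))
cv2.imwrite('pics/sc10.png',cv2.resize(w['img'][100:320,230:420],None,fx=2.7,fy=2.7,interpolation=cv2.INTER_CUBIC))
d=big(cv2.inRange(hsv(w),(0,0,90),(180,70,255)),(230,100,420,275)); P=onplane(w,cv2.convexHull(d).reshape(-1,2),.026)[:,:2].astype(np.float32); print(cv2.minEnclosingCircle(P))
E
```

```text
((0.4499802887439728, 0.33430013060569763), 0.11851261556148529)
```

View pics/sc10.png

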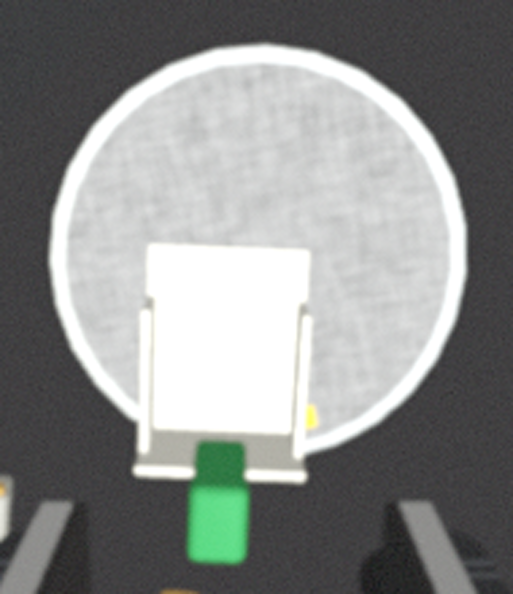

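```bash
python3 - <<'E'
from h import *
import pickle
s,_=pickle.load(open('d10.pkl','rb')); f=lambda a,z: onplane(s,np.array(a)/2.7+[230,100],z)[:,:2]
P=f([(148,243),(311,251)],.029);B=f([(135,470),(305,477)],.086);Q=f([(192,490),(247,488),(190,562),(245,562)],.144)
ya=lambda P:np.arctan2(-(P[1]-P[0])[0],(P[1]-P[0])[1]); l=P.mean(0); yaw=(ya(P)+ya(B))/2
u=np.array([np.cos(yaw),np.sin(yaw)]); print(ya(P),ya(B),np.linalg.norm(P[1]-P[0]),np.linalg.norm(B[1]-B[0]))
print('origin',l+.055*u,'grip',l+.098*u,B.mean(0),Q.mean(0))
E
```

```text
-0.04869190504330742 -0.04417824720261646 0.08188337825932343 0.08025988675431141
origin [0.4855917  0.32428422] grip [0.52854535 0.32228823] [0.52949702 0.32250619] [0.52891043 0.32271633]
```

```bash
python3 - <<'E'
from sc import *
yaw=-.046; g=np.array([.5289,.3225,.121]); R=Rn.from_euler('z',yaw).as_matrix()@np.diag([1,-1,-1.])
set_gripper(.05); reach((.50,.25,.36),R); reach(g+[0,0,.09],R); servo_line(g,max_speed=.12)
set_gripper(0,60); o=get_obs(); print(o['opening'])
servo_line(g+[0,0,.03]); d=np.array([-.045,.0155,0]); servo_line(g+d+[0,0,.03],max_speed=.1)
print(servo_line(g+d+[0,0,-.004],max_speed=.02,stop_force=3)); o=get_obs(); print(o['tcp_pos'],o['wrist_force'].round(1))
set_gripper(.045); wait(.4); p=get_obs()['tcp_pos'].copy(); servo_line(p+[0,0,.10],max_speed=.1)
reach((.42,.20,.36),down(0)); wait(.2); w=cam('wrist'); print(get_obs()['time_s'])
import pickle; pickle.dump(w,open('d11.pkl','wb'))
E
cat > scoopchk.py <<'E'
from m import *
def chk(s,off=(0,0)):
    # white floor (lip region) brightest blob and green handle centroid
    H=hsv(s); g=cv2.inRange(H,(55,100,40),(85,255,255)); n,l,st,ce=cv2.connectedComponentsWithStats(g)
    i=1+np.argmax(st[1:,4]); c=ce[i]; P=onplane(s,[c],.13)[0]; return P.round(3),st[i,:4]
E
python3 - <<'E'
from scoopchk import *
print(chk(pickle.load(open('d10.pkl','rb'))[0]),chk(pickle.load(open('d11.pkl','rb'))))
E
```

```text
0.02305627716623805
True
[0.48381782 0.33798738 0.12238164] [-0.5 -0.6  4.1]
82.9917
(array([0.526, 0.322, 0.13 ]), array([299, 264,  24,  45], dtype=int32)) (array([0.48 , 0.334, 0.13 ]), array([419, 244,  36,  44], dtype=int32))
```

```bash
python3 - <<'E'
from lid import *
K=.6; p=np.array([.44879465,-.44948013,.18897123]); R=pose(1.93,K,1)[1]
reach((.42,-.15,.42),down(-.1+np.pi)); set_gripper(.03)
reach(p-R[:,2]*.07+[0,0,.16],R); servo_line(p-R[:,2]*.07+[0,0,.002],max_speed=.2)
print(servo_line(p,max_speed=.06,stop_force=15)); o=get_obs(); print((o['tcp_pos']-p).round(4),o['wrist_force'].round(1))
set_gripper(0,40); o=get_obs(); print('grip',o['opening'],o['grasp_force'],o['wrist_force'].round(1))
if .007<o['opening']<.013:
    for ph in np.linspace(1.9,0,15)[1:]:
        st=servo_line(*pose(ph,K,1),max_speed=.1,stop_force=60); f=get_obs()['wrist_force']; print(ph.round(2),st,f.round(1),end=' ')
        if st: break
    servo_line(*pose(-.03,K,1),max_speed=.03,stop_force=15); print(get_obs()['wrist_force'].round(1))
    o=get_obs(); print(o['tcp_pos'],o['opening'],o['time_s'])
E
```

```text
False
[-0.     -0.0004  0.0002] [-0.2  0.5  0.8]
grip 0.009900938379130685 38.9322692155838 [-0.5 -1.4  1.2]
1.76 False [ 6.1  2.3 -3.9] 1.63 False [ 5.6  2.6 -4. ] 1.49 False [ 7.1  0.7 -3.1] 1.36 False [ 7.   0.6 -4.2] 1.22 False [ 7.2  1.2 -4.1] 1.09 False [ 6.3  0.4 -3.5] 0.95 False [ 5.7 -0.5 -2.7] 0.81 False [ 6.3 -0.2 -3.3] 0.68 False [ 5.9 -0.6 -1.6] 0.54 False [ 6.4 -0.4 -1.9] 0.41 False [ 6.3 -0.1 -1.7] 0.27 False [ 7.   1.  -0.8] 0.14 False [ 6.7 -0.1 -2. ] 0.0 False [ 6.   0.3 -2.5] [-1.9  0.6  4.8]
[ 0.47049808 -0.2244504   0.11472591] 0.009790099203543082 94.425
```

```bash
python3 - <<'E'
from lid import *
K=.6
print(servo_line(*pose(-.06,K,1),max_speed=.02,stop_force=25)); o=get_obs(); print(o['wrist_force'].round(1),o['tcp_pos'])
set_gripper(.03); p=get_obs()['tcp_pos'].copy(); servo_line(p+[0,0,.09],max_speed=.15)
reach((.47,-.2,.40),down(0)); wait(.2); w2=cam('wrist'); reach((.44,.28,.36),down(0)); wait(.2); w=cam('wrist'); t=cam('scene')
import pickle; pickle.dump((w,w2,t),open('d12.pkl','wb'))
from scoopchk import chk; print(chk(w),get_obs()['time_s'])
cv2.imwrite('pics/f12.png',np.hstack([cv2.resize(w['img'],(400,300)),cv2.resize(t['img'],(400,300))]))
from m import big
c=big(cv2.inRange(hsv(w2),(95,100,60),(125,255,255)),(100,60,360,300)); a=cv2.approxPolyDP(c,8,True).reshape(-1,2); P=onplane(w2,a,.0785); print(P.round(4)[:,:2].tolist(),[np.linalg.norm(P[i]-P[i-1]).round(4) for i in range(len(P))])
E
```

```text
True
[-1.8  1.   5.1] [ 0.47049833 -0.22442829  0.11473179]
(array([0.481, 0.336, 0.13 ]), array([356, 229,  27,  41], dtype=int32)) 100.8083
[[0.3522, -0.3543], [0.56, -0.3736], [0.5768, -0.2061], [0.3691, -0.1842]] [np.float64(0.1709), np.float64(0.2088), np.float64(0.1683), np.float64(0.2088)]
```

View pics/f12.png

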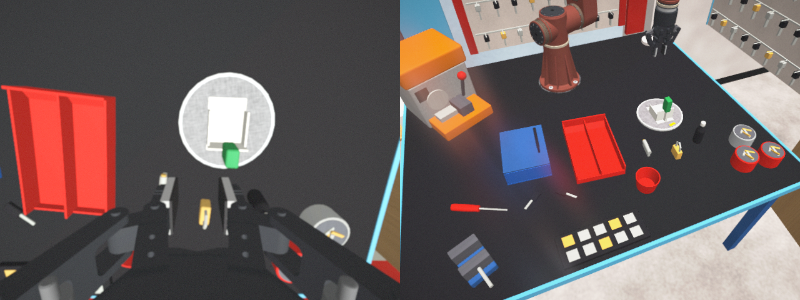

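```bash
python3 - <<'E'
from lid import *
set_gripper(0); b=HG-.085*X; R=down(CY)
reach((b[0],b[1],.2),R); servo_line((b[0],b[1],.112),max_speed=.15)
print(servo_line((b[0],b[1],.092),max_speed=.02,stop_force=12),get_obs()['tcp_pos'],get_obs()['wrist_force'].round(1))
servo_line((b[0],b[1],.25),max_speed=.2); reach((.42,.05,.40),down(0)); wait(.5)
t=cam('top'); cv2.imwrite('pics/t13.png',t['img'][150:350,140:540]); w=cam('wrist'); from scoopchk import chk; print(chk(w),get_obs()['time_s'])
E
```

```text
True [ 0.46464382 -0.27970657  0.1005435 ] [-1.1  0.1  4.9]
(array([0.48 , 0.331, 0.13 ]), array([520, 236,  52,  39], dtype=int32)) 107.55
```

View pics/t13.png

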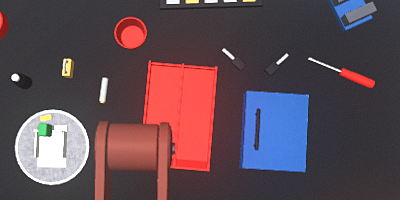

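Fingertip contact with the lid was at TCP z = 0.1005 m, exactly the height for a shut lid. In the picture the scoop stands on the disc at about (52,145), the tray is empty, the lid is shut and the bystanders are where they were.

```bash
python3 -c "
from cell import *
print(close_job())"
```

```text
the job is handed in; nothing more can be done
None
```

The job is handed in at about 108 s of the 208 s: all four floats are in the case, the lid is shut, the empty scoop is upright in the middle of the disc (I put it back after it was found shifted about 48 mm), and the bystanders look undisturbed; the interface returned no verdict.

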